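# Start the dust extractor from the push-latch switch box

## Task

Start the dust extractor from the wooden switch box on the bench: press down on the free front edge of its cover so that the push latch lets go and the cover springs open, press the smaller of the two buttons inside fully in, then swing the cover down again and press it past flush so that it latches shut. Only press and push with the fingers: lift nothing, do not press the larger button, and leave the two tea caddies and the brush where they stand.

Things in the scene. Friction and masses are not known exactly. Their poses are not given: they have to be found in the camera images.
- switch_box: Dark wooden box fixed to the bench, 138 x 144 x 68.5 mm high, its top a brown wooden cover. Origin: on the bench under it; case spans x -64 to +74 mm. -x: front (cover's free edge); +x: hinge side; yaw within 0.4 rad. Side walls 10 mm, level with the shut cover. Inside, a panel 30 mm above the bench with two buttons; a latch ledge (x -58 to -35 mm) in front of them reaches 55 mm above the bench.
- cover_hinge (a point): Middle of the cover's hinge axis, 62 mm behind (+x of) the box's origin, 66 mm above the bench. The axis runs along the box's y; the point stays put. The cover is 122 mm wide, reaches 124 mm from the axis, 5 mm thick with its mid-plane through the axis; along its free edge a lip hangs 13 mm down, and behind that a thin latch pin, 26 mm (seen only, nothing catches on it).
- cover_edge (a point): Point on the outer (upper) face of the cover, mid-width, 105 mm from the hinge axis: the place to press, both to open and to latch. Moves with the cover. About 3 N here moves the cover when nearly shut, about 1.5 N when open. To shut the open cover, push its outer face (turned away from the box's front) forward and down.
- cover (a joint): Cover angle, rad: 0 to 0.012 latched (flush), more is open. A spring opens it to a stop at 1.75 (100 deg: leaning back, edge 188 mm above the bench) in about 1.5 s. It goes in past flush to a stop at -0.082 (9 mm at cover_edge). Push-push latch: from shut, a press past -0.05 then letting go springs it open; from open, a press past -0.06 (best to the stop) then letting go latches it. Each full press changes it over.
- start_top (a point): Centre of the top of the SMALLER black button (the one to press), 22 mm across, top 52 mm above the bench, in an aluminium collar 38 mm across whose top is 42 mm above the bench. The larger button is 60 mm beside it (along the box's y); which is on the left varies. Both are 8 mm in front of the box's origin, 70 mm from the hinge axis. Reachable only with the cover open.
- start (a joint): Travel of the smaller button in m: 0 out, 0.006 fully in; springs back. About 1.2 N to start it moving, 4 N fully in; counts as pressed beyond 0.0045.
- stop_top (a point): Centre of the top of the LARGER black button, 36 mm across, collar 52 mm, same height. Not to be pressed.
- stop (a joint): Travel of the larger button in m: 0 out, 0.006 fully in; springs back. Must stay below 0.003.
- caddy_tall: Bystander: dark bark-clad tea caddy, loose, 64 mm across, 120 mm high, upright beside the box. Origin: centre of its underside.
- caddy_short: Bystander: dark bark-clad tea caddy, loose, 52 mm across, 80 mm high, upright beside the box. Origin: centre of its underside.
- brush: Bystander: glue brush lying on the bench beyond one of the caddies, loose. Origin at its middle, on the bench.
Not all that is in view belongs to the job. What is shaped like the switch_box but blue, pink or turquoise is not meant.

How it is judged:
On the way, in this order (a step that is already met when the one before it is completed fails the run):
1. the latched cover is pressed in past flush (value of joint cover below -0.03 rad).
2. the cover has sprung open (value of joint cover above 1.5 rad), for 0.2 s.
3. the smaller button is pressed in with the cover open (value of joint start above 0.0045 m and value of joint cover above 0.5 rad), for 0.02 s.
At the end, for the whole second after the job is handed in: The cover stays latched within 0.03 rad of flush by itself, both buttons are out (within 2 mm), and the caddies (upright) and the brush lie at rest within 30 mm of where they stood (value of joint cover between -0.03 and 0.03 rad and value of joint each of start, stop below 0.002 m and distance of each of caddy_tall, caddy_short, brush from where it was at the start of the episode below 0.03 m and angle between each of caddy_tall, caddy_short's own z axis and vertical below 0.2 rad and linear speed of each of caddy_tall, caddy_short, brush below 0.03 m/s); the robot touches nothing.
It fails at once if the larger button is pressed (3 mm or more) (value of joint stop above 0.003 m).
It fails at once if a caddy or the brush is pushed 30 mm away or knocked over (distance of any of caddy_tall, caddy_short, brush from where it was at the start of the episode above 0.03 m or angle between any of caddy_tall, caddy_short's own z axis and vertical above 0.4 rad).
It fails at once if a caddy or the brush is lifted off the bench (height (world z) of any of caddy_tall, caddy_short, brush above 0.02 m).
It also fails if it takes over 51 s, if anything falls off the work surface, if the arm or the gripper's body presses on something with over 40 N, if the wrist force passes 120 N, or if a joint passes its speed limit or range.

## Robot

A 6-joint arm with a two-finger parallel gripper is mounted at the origin on the work surface. World frame = base frame: x ahead of the robot, y to its left, z up, the work surface at z = 0. Lengths are in m, angles in rad, forces in N, time in s.
With the tool pointing down it reaches from about 0.25 to 0.775 m from the base axis. Payload 4 kg.
Tool frame: the origin (TCP) lies at the very end of the fingers, on their centre line; the grasp point (between the pads) lies 19 mm behind it; z points along the fingers, y is the direction in which the jaws open and shut (so a half turn about z gives the same grasp; the last joint's range is limited). The gripper opens to 85 mm and grips with 20 to 120 N. Pads are 22 mm wide; open, the fingers measure 114 mm over their backs; the gripper's body (76 mm by 85 mm) begins 54 mm behind the grasp point. The pads swing forward as they close: fully open they stand 13 mm farther back than shut.
Start: joints at [-1.234, 0.087, 1.371, -0, 1.684, -0.103], TCP at [0.234, -0.498, 0.231] pointing down, gripper open.
Joint ranges: [-3.1, 3.1], [-0.76, 2.03], [0.27, 2.55], [-1.08, 4.22], [0.17, 2.65], [-2.57, 2.57]. Speed limits (rad/s): [2.79, 2.79, 3.14, 3.14, 3.14, 3.14].

## Interface

Orientations are given as [roll, pitch, yaw] about the fixed x, y, z axes, in that order (R = Rz(yaw) Ry(pitch) Rx(roll)).
In Python, from station import ctrl, viewer, finder gives the robot as it stands.
- The arm moves only by the tool apply_moves, never from a script. Its argument "targets" is a list of rows, each a list of 7 numbers: the turn, a rotation vector about the tool's x, y, z in degrees, then the shift along the tool's x, y, z in mm, then the gripper's target within -1 to 1 (fully open at 1, half-way at 0, shut at -1). In form: [[wx, wy, wz, tx, ty, tz, fingers], ...]. A call has 1 to 8 rows; each row is the pose to reach, as a shift and turn from the pose commanded when the call began, along the tool's axes at that moment; what a row does not reach only later rows make up. A row lasts 1/8 s, in which the tool goes at most 62.5 mm and 10.7 degrees, less where a joint would pass 70% of its speed; a pose out of reach is approached as far as the arm can. A call with a gripper value outside its range is refused whole. The fingers move at their own pace and stop on an object; "newtons" is the grip in N (left out, the last holds). Time passes only in rows, so rows that repeat a pose let the fingers close. It gives the time, the measured TCP pose, the force and the opening at its end, in the units of the state.
- ctrl.get_obs(): the state, without advancing time (a new reading comes with each control period).
- viewer.grab_frame(name): name is "side" or "top"; returns a dict with "img" (400x640x3 uint8, red, green, blue), "range_z" (400x640 float32, m along the optical axis (not along the pixel's ray), 0 where there is no reading), "camera_matrix" (3x3 intrinsics, pixels), "k1" (the pictures are not rectified: a ray, as slopes to the right and down, at radius r is drawn at 1 + k1 r^2 times it, then the intrinsics apply), "R" (3x3) and "t" (3): a world point X has camera coordinates R X + t. Camera axes: x right, y down, z forward; pixel columns grow to the right and rows downward; lengths in m; the calibration is good to about 2 mm. A picture is of the moment at which its call begins.
- ctrl.job_done(): hands the job in, once; it reports no verdict.
Trained networks look in a picture, given as the dict that the camera call returned (one of the last four; its "shot" number tells which), for a name from the list of things; names that differ only in an ending like _2 or _b are one class to them, and where a whole thing is asked for, a point or a joint stands for the part that bears it (a point fixed in the world has none). Each returns a list of dicts, best first, with "conf" (0 to 1); they miss things now and then, are a little off and sometimes report something else, mostly with a low value. They report only what shows in the picture. A call takes as long as a camera call. They do not tell look-alikes from the thing itself.
- finder.regions_of(picture, label): "mask" (400x640 bool, what is visible of it) and "bbox" ([left, top, width, height] in pixels, round what is visible of it).
The state is a dict: "clock": time; "joints": joint angles; "joint_velocities": joint speeds; "joint_torque": joint torques, N m; "ee_pos": TCP position; "orientation": TCP orientation; "ft_force": force on the tool from outside, world axes, zero at the start; "torque": the same for the moment, N m; "opening": finger opening in m.
Only numpy, scipy, OpenCV 4.12 (cv2) and the standard library are available. Lean on these libraries where they do the work, as an engineer would, in place of code of your own. Each camera call takes 0.05 s, during which the arm holds its last target.

## Working session

There is one attempt and no reset: what is moved stays moved. The work goes in short steps, Python scripts to look and compute and a tool call to move; the robot and the scene stay as the last step left them, time stands still between calls to the robot, and variables do not carry over. Pictures are saved under pics/ and viewed, and the job is handed in when it is done.

Besides the shell and the picture viewer there is one more tool, called after "Call:" by a JSON object that holds its "method" and its "body". apply_moves: Moves the arm, as the interface text tells. Its arguments: {"type":"object","properties":{"targets":{"type":"array","items":{"type":"array","items":{"type":"number"}}},"newtons":{"type":"number"}},"required":["targets"]}

```bash
ls; mkdir -p pics; python3 - <<'E'
from station import ctrl, viewer, finder
import cv2,pickle
print(ctrl.get_obs())
for n in("side","top"):
    f=viewer.grab_frame(n)
    pickle.dump(f,open(f'{n}0.pkl','wb'))
    cv2.imwrite(f'pics/{n}0.png',f['img'][:,:,::-1])
    print(n,f['camera_matrix'],f['k1'],f['R'],f['t'])
    for l in("switch_box","cover_edge","caddy_tall","caddy_short","brush"):
        print(l,[(round(d['conf'],2),d['bbox']) for d in finder.regions_of(f,l)])
E
```

```text
pics
{'clock': 0.0, 'joints': array([-1.23412762e+00,  8.79450255e-02,  1.37226132e+00,  1.83036880e-05,
        1.68358357e+00, -1.03096409e-01]), 'joint_velocities': array([-0.000204  , -0.00048928, -0.00050303, -0.00100535,  0.00042536,
       -0.00057571]), 'joint_torque': array([ 3.06123529e-04, -3.51870096e+01, -3.13270426e+01, -1.86323227e-04,
        1.10842637e-02,  2.01224492e-05]), 'ee_pos': array([ 0.23398894, -0.49719885,  0.23014098]), 'orientation': array([-3.13940894e+00, -2.44223370e-04,  4.39766885e-01]), 'ft_force': array([ 0.20760629, -0.57732478, -0.57673599]), 'torque': array([ 0.02944324, -0.01977267,  0.04379092]), 'opening': 0.08538291360568294}
side [[444.98668932   0.         323.85798075]
 [  0.         444.98668932 197.3725208 ]
 [  0.           0.           1.        ]] -0.09471533672975106 [[-0.95173759 -0.30680775  0.0080348 ]
 [-0.24294779  0.73712618 -0.63057225]
 [ 0.18754179 -0.60209135 -0.77608897]] [0.57275268 0.09455409 1.14949687]
switch_box [(0.72, [183.1, 217.8, 73.5, 70.5]), (0.71, [383.1, 208.3, 61.9, 69.9]), (0.67, [221.3, 149.0, 55.6, 51.
[... 460 characters left out ...]
        390.06907331 204.22723239]
 [  0.           0.           1.        ]] -0.0351862325613128 [[-0.02248295 -0.99971434 -0.00810855]
 [-0.988625    0.02343854 -0.14856396]
 [ 0.14871158  0.00467616 -0.98886956]] [0.12307434 0.54025082 1.04999897]
switch_box [(0.96, [296.6, 174.3, 63.3, 65.7]), (0.84, [295.8, 86.4, 62.1, 65.9]), (0.73, [271.2, 254.4, 64.8, 62.2]), (0.61, [210.8, 102.6, 59.1, 63.0]), (0.59, [383.1, 259.0, 59.2, 53.4])]
cover_edge [(0.88, [305.0, 93.8, 49.3, 49.2]), (0.84, [211.6, 110.1, 53.1, 48.5]), (0.63, [276.2, 260.0, 48.1, 56.6])]
caddy_tall [(0.67, [376.8, 181.2, 28.5, 30.8])]
caddy_short [(0.94, [261.7, 211.4, 18.1, 21.9])]
brush [(0.69, [215.5, 207.2, 22.0, 75.7])]
```

View pics/side0.png

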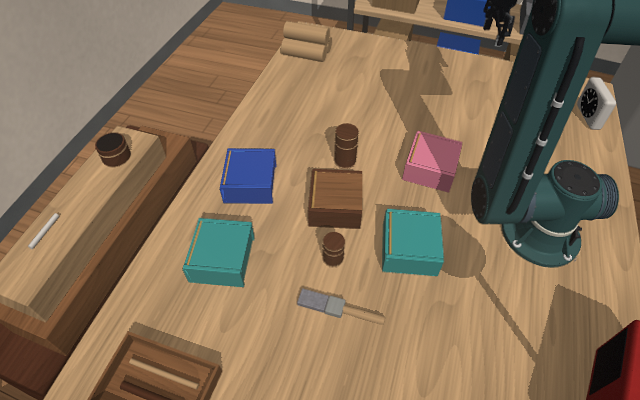

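View pics/top0.png

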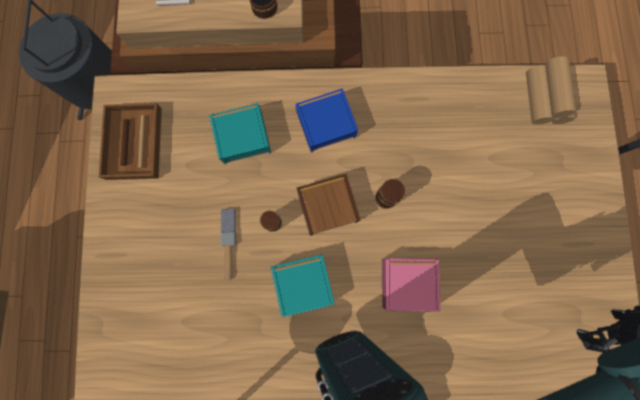

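The brown box is at top px (328,204) and side px (336,197). The look-alikes in the top picture are blue (327,120), teal (240,133) and (303,286), and pink (411,285); none of those is the target. The caddies are close by, at (390,193) and (270,220), with the brush at (229,242).

```bash
cat > h.py <<'E'
import numpy as np,cv2
def world(f):
    K=f['camera_matrix'];k1=f['k1'];D=np.array([k1,0,0,0.])
    v,u=np.mgrid[0:400,0:640]
    p=np.stack([u.ravel(),v.ravel()],1).astype(np.float64)[:,None]
    n=cv2.undistortPoints(p,K,D)[:,0]
    z=f['range_z'].ravel()
    c=np.c_[n[:,0]*z,n[:,1]*z,z]
    return ((c-f['t'])@f['R']).reshape(400,640,3)
def proj(f,X):
    c=np.atleast_2d(X)@f['R'].T+f['t']
    r=cv2.projectPoints(c,np.zeros(3),np.zeros(3),f['camera_matrix'],np.array([f['k1'],0,0,0.]))[0]
    return r[:,0]
E
python3 - <<'E'
import pickle,numpy as np,cv2
from h import *
for n,bb,cad in(("top",(285,165,370,245),[(376,181,29,31),(261,211,19,22)]),("side",(300,160,372,235),[(335,123,22,47),(321,235,23,32)])):
    f=pickle.load(open(n+'0.pkl','rb'));W=world(f)
    u0,v0,u1,v1=bb
    P=W[v0:v1,u0:u1].reshape(-1,3);ok=(f['range_z'][v0:v1,u0:u1]>0).ravel()
    P=P[ok&(P[:,2]>.058)&(P[:,2]<.08)]
    # biggest blob
    d=np.linalg.norm(P[:,:2]-np.median(P[:,:2],0),axis=1);P=P[d<.105]
    r=cv2.minAreaRect(P[:,:2].astype(np.float32))
    print(n,len(P),'z',np.median(P[:,2]),r,'mean',P.mean(0))
    T=W[20:380,:,2][f['range_z'][20:380]>0]; print('table z',np.median(T))
    for (a,b,w,h) in cad:
        Q=W[b:b+h,a:a+w].reshape(-1,3);Q=Q[Q[:,2]>.02]
        t=Q[Q[:,2]>Q[:,2].max()-.012];print(' caddy top',np.median(t,0), 'n',len(t), t.min(0),t.max(0))
    if n=="top":
        im=cv2.resize(f['img'][150:260,240:430,::-1],None,fx=4,fy=4,interpolation=cv2.INTER_CUBIC);cv2.imwrite('pics/crop.png',im)
E
```

```text
top 2559 z 0.06879471148852015 ((0.5409210324287415, 0.08413296937942505), (0.13640442490577698, 0.14426951110363007), 14.734188079833984) mean [0.53915638 0.08395915 0.06851267]
table z -0.00013646399491041704
 caddy top [0.38072554 0.10546652 1.11957177] n 3 [0.38072554 0.10546652 1.11957177] [0.38072554 0.10546652 1.11957177]
 caddy top [0.38072554 0.10546652 1.11957177] n 2 [0.38072554 0.10546652 1.11957177] [0.38072554 0.10546652 1.11957177]
side 2344 z 0.06866393530407791 ((0.5453696846961975, 0.08330926299095154), (0.13517184555530548, 0.14823079109191895), 15.110871315002441) mean [0.54276989 0.08979756 0.06824234]
table z 0.0006039990313602986
 caddy top [0.35250326 0.79812879 0.94713307] n 3 [0.35250326 0.79812879 0.94713307] [0.35250326 0.79812879 0.94713307]
 caddy top [0.35250326 0.79812879 0.94713307] n 4 [0.35250326 0.79812879 0.94713307] [0.35250326 0.79812879 0.94713307]
```

View pics/crop.png

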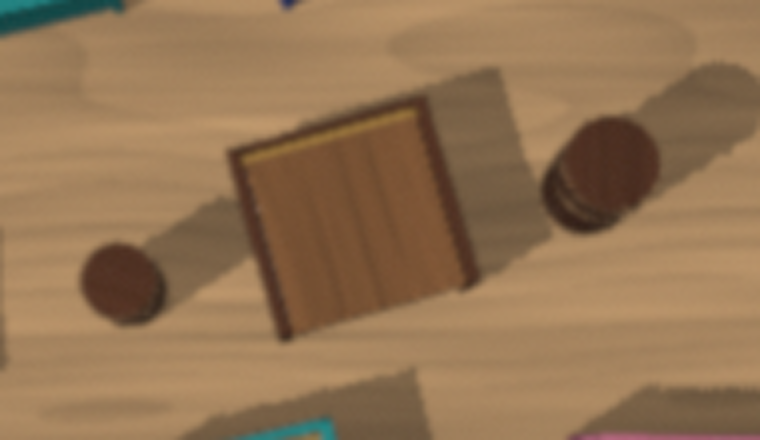

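The crop confirms it: a brown wooden cover with the brass hinge strip at the far side (crop (330,130)), so the free edge faces the robot and the yaw is about +0.26. Next I'll locate the caddies.

```bash
cat >> h.py <<'E'
YAW=0.26
C=np.array([0.538,0.0825])
def b2w(x,y,z=0):
    c,s=np.cos(YAW),np.sin(YAW)
    return np.array([C[0]+c*x-s*y,C[1]+s*x+c*y,z])
def w2b(P):
    c,s=np.cos(YAW),np.sin(YAW);d=np.asarray(P)[...,:2]-C
    return np.stack([c*d[...,0]+s*d[...,1],-s*d[...,0]+c*d[...,1]],-1)
E
python3 - <<'E'
import pickle,numpy as np,cv2
from h import *
for n,cad in(("top",[(376,178,30,36),(258,208,25,27),(212,200,30,85)]),("side",[(330,118,32,56),(318,230,30,40),(293,284,92,44)])):
    f=pickle.load(open(n+'0.pkl','rb'));W=world(f)
    for i,(a,b,w,h) in enumerate(cad):
        Q=W[b:b+h,a:a+w].reshape(-1,3);r=f['range_z'][b:b+h,a:a+w].ravel()
        z0=[.11,.07,.006][i];Q=Q[(r>0)&(Q[:,2]>z0)&(Q[:,2]<z0+.02)]
        print(n,i,len(Q),'world mid',(Q.min(0)+Q.max(0))/2,'box',w2b(Q).mean(0),'ext',np.ptp(Q,axis=0))
    print('edges px', proj(f,[b2w(-64,0)*0+b2w(x/1000,y/1000,.0685) for x,y in((-64,72),(-64,-72),(74,72),(74,-72),(-43,0))]).round(1).tolist())
E
```

```text
top 0 480 world mid [ 0.5624228  -0.08428368  0.11709061] box [-0.01962466 -0.16756992] ext [0.06284911 0.06344522 0.01374563]
top 1 299 world mid [0.49779864 0.24390699 0.08160083] box [0.00203178 0.16520858] ext [0.04934275 0.05187857 0.01462233]
top 2 736 world mid [0.44118171 0.37150613 0.01576235] box [-0.00852171  0.29644855] ext [0.20457058 0.06224514 0.01940945]
edges px [[309.1, 234.2], [360.2, 219.4], [295.3, 185.9], [345.5, 171.6], [332.5, 219.3]]
side 0 346 world mid [ 0.56620474 -0.08569426  0.1175487 ] box [-0.01635817 -0.16627036] ext [0.06429484 0.06699816 0.01487182]
side 1 366 world mid [0.50159779 0.24225155 0.07677806] box [0.00592415 0.16595932] ext [0.05175302 0.05289448 0.01352106]
side 2 1212 world mid [0.44299621 0.36816446 0.01537771] box [-0.00302059  0.29861599] ext [0.20140029 0.04320577 0.01872971]
edges px [[362.7, 213.6], [362.5, 170.7], [307.1, 211.0], [311.1, 168.5], [354.5, 190.9]]
```

```bash
cat >> h.py <<'E'
from scipy.spatial.transform import Rotation as Ro
def shift(o,target,yaw=None,rpy=None):
    """tool-axes shift (mm) and rotvec deg from pose o to world target"""
    R0=Ro.from_euler('xyz',o['orientation'])
    t=R0.inv().apply(np.asarray(target)-o['ee_pos'])*1000
    if rpy is None and yaw is not None: rpy=[np.pi,0,yaw]
    w=np.zeros(3) if rpy is None else np.degrees((R0.inv()*Ro.from_euler('xyz',rpy)).as_rotvec())
    return w.round(2),t.round(1)
E
python3 - <<'E'
from station import ctrl
from h import *
o=ctrl.get_obs()
print(b2w(-.043,0,.15), shift(o,b2w(-.043,0,.15),YAW))
E
```

```text
[0.49644523 0.07144554 0.15      ] (array([ 1.00e-02, -0.00e+00,  1.03e+01]), array([ 479.6, -403.3,   81.3]))
```

Call:
{"method": "apply_moves", "body": {"targets": [[0, 0, 10.3, 480, -403, 30, -1], [0, 0, 10.3, 480, -403, 30, -1], [0, 0, 10.3, 480, -403, 30, -1], [0, 0, 10.3, 480, -403, 30, -1], [0, 0, 10.3, 480, -403, 30, -1], [0, 0, 10.3, 480, -403, 30, -1], [0, 0, 10.3, 480, -403, 30, -1], [0, 0, 10.3, 480, -403, 30, -1]], "newtons": 40}}

```text
clock: 1.6
ee_pos: [0.4442, -0.0423, 0.2078]
orientation: [3.141, -0.001, 0.26]
ft_force: [0.4, -0.4, -0.8]
opening: -0.0
```

```bash
python3 - <<'E'
from station import ctrl
from h import *
o=ctrl.get_obs()
print(o, shift(o,b2w(-.043,0,.15),YAW))
E
```

```text
{'clock': 1.6, 'joints': array([-2.21999804e-01, -1.42389862e-01,  1.64115269e+00, -3.19784226e-04,
        1.64110382e+00,  1.08875294e+00]), 'joint_velocities': array([ 1.13983985,  0.32521372, -0.23093156, -0.00256132, -0.09795606,
        1.12722414]), 'joint_torque': array([ -3.59755263, -27.48985827, -29.92448688,   0.13127794,
         0.40597147,  -0.93217179]), 'ee_pos': array([ 0.44417249, -0.04234094,  0.20778884]), 'orientation': array([ 3.14050988e+00, -1.38146457e-03,  2.60021591e-01]), 'ft_force': array([ 0.38081674, -0.35250174, -0.75463023]), 'torque': array([-0.05729642, -0.00526477, -0.00328783]), 'opening': -1.147514736330089e-05} (array([ 0.06, -0.08,  0.  ]), array([ 79.7, -96.6,  57.8]))
```

Call:
{"method": "apply_moves", "body": {"targets": [[0, 0, 0, 40, -48, 30, -1], [0, 0, 0, 80, -97, 58, -1], [0, 0, 0, 80, -97, 58, -1], [0, 0, 0, 80, -97, 58, -1]]}}

```text
clock: 2.1
ee_pos: [0.4957, 0.0703, 0.149]
orientation: [3.141, 0.002, 0.262]
ft_force: [-0.8, -1.4, 0.6]
opening: 0.0003
```

```bash
python3 - <<'E'
from station import ctrl, viewer
from h import *
import pickle
o=ctrl.get_obs()
print(o['ee_pos'],o['orientation'],o['ft_force'], shift(o,b2w(-.043,0,.071),YAW))
for n in("side","top"):
    f=viewer.grab_frame(n);pickle.dump(f,open(n+'1.pkl','wb'))
    p=proj(f,o['ee_pos'])[0];print(n,p)
    u,v=p.astype(int);im=f['img'][max(0,v-50):v+70,max(0,u-80):u+80,::-1]
    cv2.imwrite(f'pics/{n}1.png',cv2.resize(im,None,fx=4,fy=4,interpolation=cv2.INTER_CUBIC))
E
```

```text
[0.49567218 0.07029947 0.14896616] [3.14120201e+00 1.52753030e-03 2.61603425e-01] [-0.81321358 -1.44761068  0.57983016] (array([0.02, 0.09, 0.09]), array([ 1.2, -0.9, 78. ]))
side [356.9120317  169.50364394]
top [333.95430262 216.10059352]
```

View pics/side1.png

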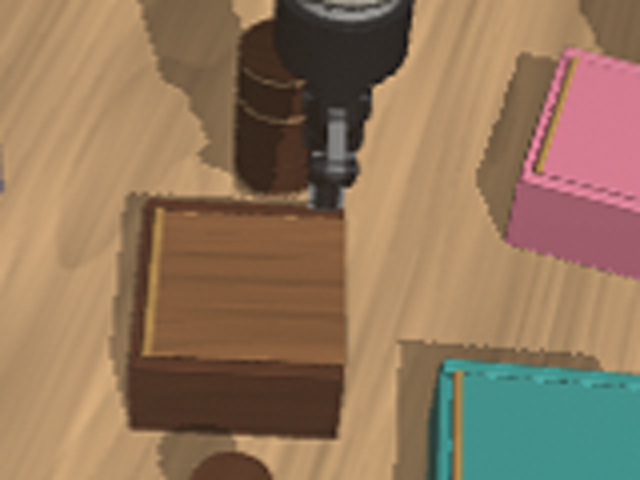

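Call:
{"method": "apply_moves", "body": {"targets": [[0, 0, 0, 1, -1, 50, -1], [0, 0, 0, 1, -1, 73, -1], [0, 0, 0, 1, -1, 80, -1], [0, 0, 0, 1, -1, 84, -1], [0, 0, 0, 1, -1, 87, -1], [0, 0, 0, 1, -1, 89, -1], [0, 0, 0, 1, -1, 89, -1]]}}

```text
clock: 3.08
ee_pos: [0.4977, 0.0711, 0.0613]
orientation: [3.14, -0.003, 0.26]
ft_force: [0.9, -1.9, 3.1]
opening: -0.0004
```

Call:
{"method": "apply_moves", "body": {"targets": [[0, 0, 0, 0, 0, 2, -1], [0, 0, 0, 0, 0, 3, -1]]}}

```text
clock: 3.32
ee_pos: [0.4979, 0.0711, 0.0602]
orientation: [3.14, -0.003, 0.26]
ft_force: [-4.6, -3.0, 17.0]
opening: 0.0002
```

Force jumped to 17 N, so the cover is at its stop. I'll retreat up and toward the robot.

Call:
{"method": "apply_moves", "body": {"targets": [[0, 0, 0, -5, 0, -50, -1], [0, 0, 0, -40, 0, -100, -1], [0, 0, 0, -70, 0, -150, -1], [0, 0, 0, -80, 0, -190, -1], [0, 0, 0, -80, 0, -190, -1], [0, 0, 0, -80, 0, -190, -1], [0, 0, 0, -80, 0, -190, -1], [0, 0, 0, -80, 0, -190, -1]]}}

```text
clock: 4.32
ee_pos: [0.4189, 0.0509, 0.2457]
orientation: [-3.141, 0.003, 0.26]
ft_force: [-0.8, 0.6, -0.3]
opening: -0.0002
```

Call:
{"method": "apply_moves", "body": {"targets": [[0, 0, 0, -30, 0, 0, -1], [0, 0, 0, -60, 0, 0, -1], [0, 0, 0, -60, 0, 0, -1], [0, 0, 0, -60, 0, 0, -1], [0, 0, 0, -60, 0, 0, -1], [0, 0, 0, -60, 0, 0, -1]]}}

```text
clock: 5.08
ee_pos: [0.3617, 0.0354, 0.2472]
orientation: [-3.141, 0.001, 0.26]
ft_force: [-0.1, 0.7, 0.4]
opening: -0.0001
```

```bash
python3 - <<'E'
from station import ctrl, viewer, finder
from h import *
import pickle
o=ctrl.get_obs()
print(o['clock'],o['ee_pos'],o['orientation'],o['ft_force'])
ims=[]
for n,(u,v) in(("side",(336,180)),("top",(330,200))):
    f=viewer.grab_frame(n);pickle.dump(f,open(n+'2.pkl','wb'))
    W=world(f)
    for l in("start_top","stop_top"):
        for d in finder.regions_of(f,l)[:3]:
            m=d['mask']&(f['range_z']>0);P=W[m]
            print(n,l,round(d['conf'],2),d['bbox'],np.median(P,0).round(4),'box',w2b(np.median(P,0)).round(4),len(P))
    for y in(.03,-.03): print(n,y,proj(f,b2w(-.008,y,.052)))
    im=f['img'][v-60:v+60,u-50:u+50,::-1]
    ims.append(cv2.resize(im,None,fx=4,fy=4,interpolation=cv2.INTER_CUBIC))
cv2.imwrite('pics/open.png',np.hstack(ims))
E
```

```text
5.075 [0.36171877 0.03539095 0.24715104] [-3.14139734e+00  6.58325258e-04  2.60266555e-01] [-0.12158746  0.65207559  0.39785664]
side start_top 0.46 [334.0, 181.7, 8.3, 5.7] [0.5381 0.0556 0.0519] box [-0.0068 -0.026 ] 31
side 0.03 [[340.33254959 203.40661264]]
side -0.03 [[340.97665364 185.67120832]]
top start_top 0.53 [336.4, 199.4, 6.5, 10.3] [0.5346 0.052  0.0519] box [-0.0112 -0.0286] 30
top 0.03 [[318.34794689 210.92082933]]
top -0.03 [[339.17831067 204.90318179]]
```

View pics/open.png

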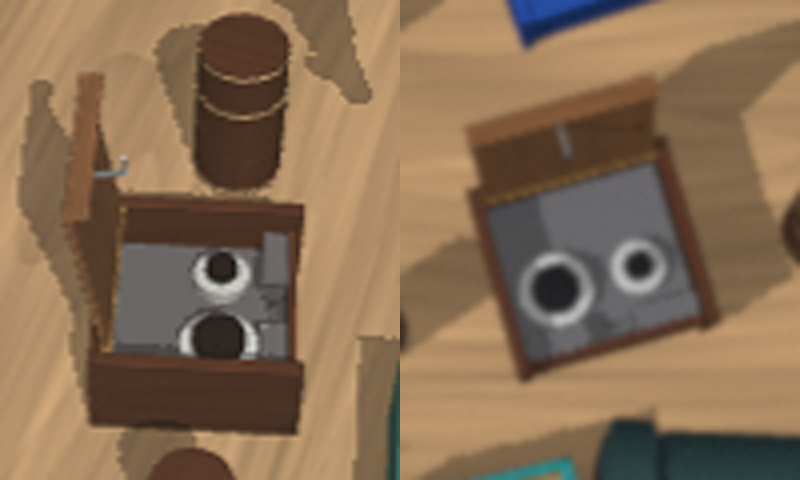

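```bash
python3 - <<'E'
from station import ctrl
from h import *
o=ctrl.get_obs()
print(shift(o,b2w(-.009,-.029,.06),YAW))
E
```

```text
(array([0.  , 0.01, 0.01]), array([173.9,  28.8, 187.3]))
```

Call:
{"method": "apply_moves", "body": {"targets": [[0, 0, 0, 60, 10, 0, -1], [0, 0, 0, 118, 20, 0, -1], [0, 0, 0, 174, 29, 20, -1], [0, 0, 0, 174, 29, 80, -1], [0, 0, 0, 174, 29, 140, -1], [0, 0, 0, 174, 29, 175, -1], [0, 0, 0, 174, 29, 187, -1], [0, 0, 0, 174, 29, 187, -1]]}}

```text
clock: 6.38
ee_pos: [0.5371, 0.052, 0.0605]
orientation: [3.142, 0.0, 0.26]
ft_force: [1.1, -0.5, 0.5]
opening: 0.0001
```

```bash
python3 - <<'E'
from station import ctrl, viewer
from h import *
import pickle
o=ctrl.get_obs()
print(o['ee_pos'],o['ft_force'], shift(o,b2w(-.009,-.029,.046),YAW))
ims=[]
for n,(u,v) in(("side",(336,180)),("top",(330,200))):
    f=viewer.grab_frame(n)
    im=f['img'][v-60:v+60,u-50:u+50,::-1]
    ims.append(cv2.resize(im,None,fx=4,fy=4,interpolation=cv2.INTER_CUBIC))
cv2.imwrite('pics/btn.png',np.hstack(ims))
E
```

```text
[0.53706402 0.05198329 0.06051768] [ 1.05682983 -0.46089932  0.45046988] (array([0.  , 0.01, 0.  ]), array([-0.2, -0.3, 14.5]))
```

View pics/btn.png

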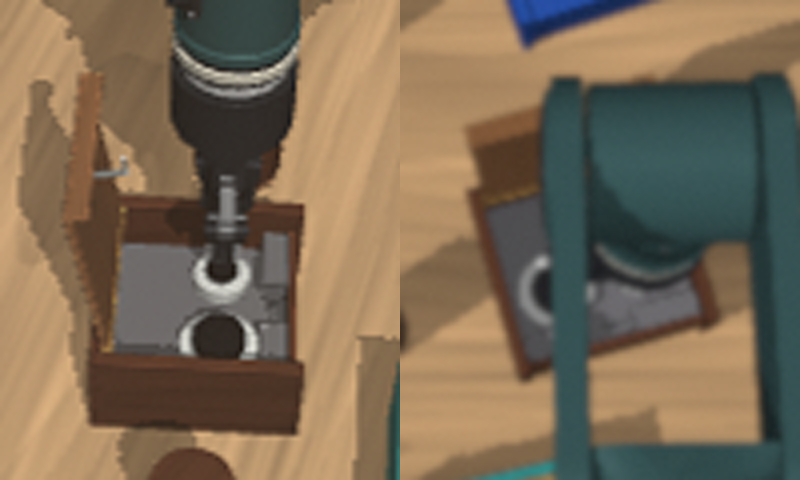

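The fingertips are right over the smaller button (side crop (221,268)), clear of the larger one and of the cover. Pressing now.

Call:
{"method": "apply_moves", "body": {"targets": [[0, 0, 0, 0, 0, 8, -1], [0, 0, 0, 0, 0, 12, -1], [0, 0, 0, 0, 0, 14, -1], [0, 0, 0, 0, 0, 15, -1], [0, 0, 0, 0, 0, 15, -1]]}}

```text
clock: 7.1
ee_pos: [0.5378, 0.052, 0.0461]
orientation: [3.141, -0.002, 0.26]
ft_force: [1.6, 1.1, 4.3]
opening: -0.0002
```

Call:
{"method": "apply_moves", "body": {"targets": [[0, 0, 0, 0, 0, 2, -1], [0, 0, 0, 0, 0, 2.5, -1], [0, 0, 0, 0, 0, 2.5, -1]]}}

```text
clock: 7.48
ee_pos: [0.5379, 0.052, 0.0459]
orientation: [3.141, -0.002, 0.26]
ft_force: [-2.3, 0.2, 13.9]
opening: 0.0002
```

Call:
{"method": "apply_moves", "body": {"targets": [[0, 0, 0, 0, 0, -60, -1], [0, 0, 0, 0, 0, -120, -1], [0, 0, 0, 0, 0, -180, -1], [0, 0, 0, 0, 0, -220, -1], [0, 0, 0, 30, -10, -230, -1], [0, 0, 0, 80, -20, -230, -1], [0, 0, 0, 130, -29, -230, -1], [0, 0, 0, 130, -29, -230, -1]]}}

```text
clock: 8.48
ee_pos: [0.6562, 0.1147, 0.2665]
orientation: [-3.14, 0.009, 0.262]
ft_force: [-0.4, 0.6, -0.1]
opening: -0.0001
```

```bash
python3 - <<'E'
from station import ctrl
from h import *
o=ctrl.get_obs()
print(o['ee_pos'],o['ft_force'],o['joints'].round(2),shift(o,b2w(.125,0,.155),YAW))
prev=None
for th in np.radians([105,95,85,75,65,55,45,35,25,15,8,2,-4.7]):
    r=.095+(.116-.095)*(1.75-max(th,0))/1.75
    x=.062-r*np.cos(th)+.0025*np.sin(th)+.011; z=.066+r*np.sin(th)+.0025*np.cos(th)
    print(round(np.degrees(th)),'dx from .125',round((x-.125)*1e3),'z',round(z*1e3),'dz from .155',round((.155-z)*1e3))
E
```

```text
[0.6562296  0.11469253 0.26653906] [-0.40905646  0.61699414 -0.07782891] [0.09 0.36 0.98 0.   1.81 1.4 ] (array([-0.1 ,  0.53,  0.1 ]), array([  3.5,   0.9, 111.5]))
105 dx from .125 -25 z 156 dz from .155 -1
95 dx from .125 -41 z 162 dz from .155 -7
85 dx from .125 -58 z 164 dz from .155 -9
75 dx from .125 -76 z 164 dz from .155 -9
65 dx from .125 -93 z 160 dz from .155 -5
55 dx from .125 -110 z 153 dz from .155 2
45 dx from .125 -126 z 143 dz from .155 12
35 dx from .125 -140 z 130 dz from .155 25
25 dx from .125 -151 z 115 dz from .155 40
15 dx from .125 -160 z 98 dz from .155 57
8 dx from .125 -165 z 84 dz from .155 71
2 dx from .125 -167 z 73 dz from .155 82
-5 dx from .125 -168 z 59 dz from .155 96
```

Call:
{"method": "apply_moves", "body": {"targets": [[0, 0, 0, 3, 1, 55, -1], [0, 0, 0, 3, 1, 111, -1], [0, 0, 0, 3, 1, 111, -1], [0, 0, 0, 3, 1, 111, -1]]}}

```text
clock: 8.98
ee_pos: [0.6589, 0.113, 0.1646]
orientation: [3.141, -0.003, 0.26]
ft_force: [-0.1, -0.1, 0.6]
opening: -0.0001
```

```bash
cat > look.py <<'E'
import sys
from station import ctrl, viewer
from h import *
o=ctrl.get_obs()
print(o['clock'],o['ee_pos'],'box',w2b(o['ee_pos'])*1e3,o['ft_force'])
ims=[]
for n,(u,v) in(("side",(336,180)),("top",(330,200))):
    f=viewer.grab_frame(n)
    im=f['img'][v-60:v+60,u-50:u+50,::-1]
    ims.append(cv2.resize(im,None,fx=4,fy=4,interpolation=cv2.INTER_CUBIC))
cv2.imwrite('pics/%s.png'%sys.argv[1],np.hstack(ims))
E
python3 look.py behind
```

```text
8.975 [0.65886469 0.1130467  0.16462622] box [124.65538682  -1.55193676] [-0.0936552  -0.08239684  0.62465714]
```

View pics/behind.png

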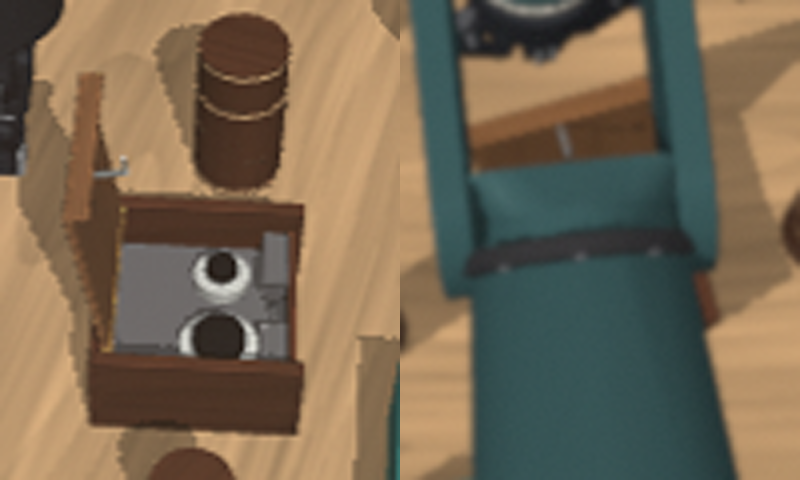

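Call:
{"method": "apply_moves", "body": {"targets": [[0, 0, 0, -12, -1, 5, -1], [0, 0, 0, -25, -1, 9, -1], [0, 0, 0, -41, -1, 3, -1], [0, 0, 0, -58, -1, 1, -1], [0, 0, 0, -76, -1, 1, -1], [0, 0, 0, -93, -1, 5, -1], [0, 0, 0, -93, -1, 5, -1]]}}

```text
clock: 9.95
ee_pos: [0.5696, 0.0903, 0.161]
orientation: [3.14, -0.007, 0.26]
ft_force: [0.7, 0.6, 1.6]
opening: 0.0001
```

```bash
python3 look.py push1
```

```text
9.95 [0.56956427 0.09028835 0.16098663] box [32.50562725 -0.5879787 ] [0.68180767 0.60587762 1.56459866]
```

View pics/push1.png

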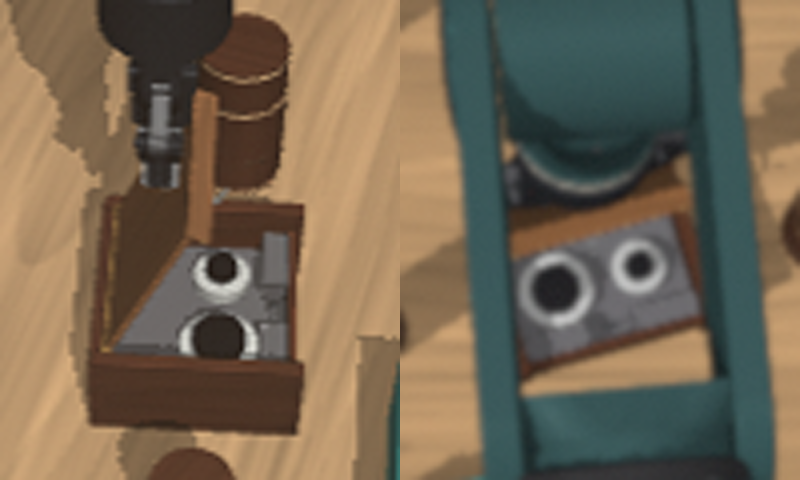

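The cover is following the fingers at about 60° (edge at side crop (205,160)). Continuing the arc.

Call:
{"method": "apply_moves", "body": {"targets": [[0, 0, 0, -17, 0, 8, -1], [0, 0, 0, -34, 0, 18, -1], [0, 0, 0, -48, 0, 31, -1], [0, 0, 0, -59, 0, 46, -1], [0, 0, 0, -68, 0, 63, -1], [0, 0, 0, -73, 0, 77, -1], [0, 0, 0, -75, 0, 87, -1], [0, 0, 0, -75, 0, 88, -1]]}}

```text
clock: 11.05
ee_pos: [0.4959, 0.071, 0.0689]
orientation: [3.141, 0.0, 0.26]
ft_force: [1.6, 0.9, 2.8]
opening: -0.0002
```

```bash
python3 look.py push2
```

```text
11.05 [0.49593502 0.07095476 0.06891651] box [-43.6192333   -0.34311317] [1.57784872 0.887618   2.78179065]
```

View pics/push2.png

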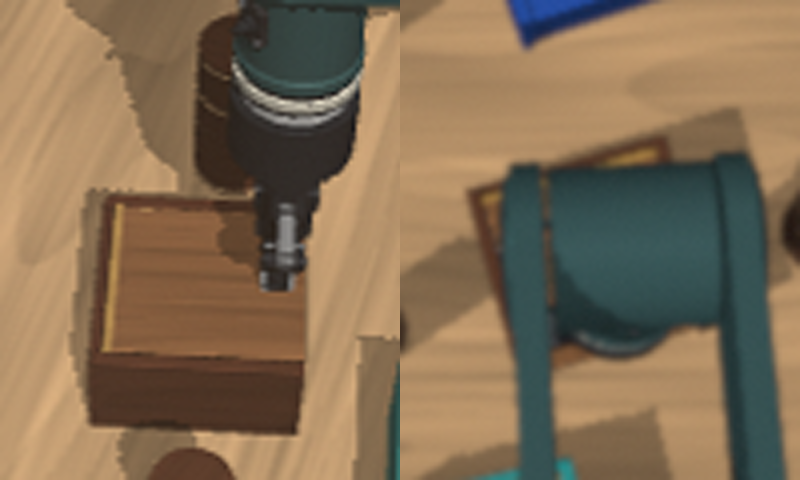

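Call:
{"method": "apply_moves", "body": {"targets": [[0, 0, 0, 0, 0, 4, -1], [0, 0, 0, 0, 0, 7, -1], [0, 0, 0, 0, 0, 9, -1], [0, 0, 0, 0, 0, 11, -1], [0, 0, 0, 0, 0, 11, -1]]}}

```text
clock: 11.78
ee_pos: [0.496, 0.071, 0.0601]
orientation: [3.141, -0.001, 0.26]
ft_force: [-2.6, -0.6, 12.5]
opening: -0.0002
```

Call:
{"method": "apply_moves", "body": {"targets": [[0, 0, 0, 0, 0, 1.5, -1], [0, 0, 0, 0, 0, 1.5, -1], [0, 0, 0, 0, 0, -20, -1], [0, 0, 0, -10, 0, -70, -1], [0, 0, 0, -40, 0, -120, -1], [0, 0, 0, -80, 0, -160, -1], [0, 0, 0, -120, 0, -180, -1], [0, 0, 0, -120, 0, -180, -1]]}}

```text
clock: 12.78
ee_pos: [0.3786, 0.0399, 0.2395]
orientation: [3.14, -0.003, 0.259]
ft_force: [0.1, -0.9, 0.1]
opening: -0.0002
```

Call:
{"method": "apply_moves", "body": {"targets": [[0, 0, 0, 0, 0, 0, -1], [0, 0, 0, 0, 0, 0, -1], [0, 0, 0, 0, 0, 0, -1], [0, 0, 0, 0, 0, 0, -1], [0, 0, 0, 0, 0, 0, -1], [0, 0, 0, 0, 0, 0, -1]]}}

```text
clock: 13.52
ee_pos: [0.3797, 0.0402, 0.2379]
orientation: [3.142, 0.0, 0.26]
ft_force: [0.2, 0.3, -0.6]
opening: 0.0001
```

```bash
python3 look.py shut; python3 - <<'E'
from station import viewer
from h import *
f=viewer.grab_frame("top");W=world(f)
p=proj(f,[b2w(-.043,y,.0685) for y in(-.04,-.02,0,.02,.04)]+[b2w(.02,0,.0685)]).round().astype(int)
print([W[v,u].round(4).tolist() for u,v in p])
for i,(a,b,w,h) in enumerate([(376,178,30,36),(258,208,25,27),(212,200,30,85)]):
    Q=W[b:b+h,a:a+w].reshape(-1,3);r=f['range_z'][b:b+h,a:a+w].ravel()
    z0=[.11,.07,.006][i];Q=Q[(r>0)&(Q[:,2]>z0)&(Q[:,2]<z0+.02)]
    print(i,len(Q),(Q.min(0)+Q.max(0))/2)
E
```

```text
13.525 [0.37974537 0.04019638 0.23787287] box [-163.81113056   -0.1976099 ] [ 0.21707153  0.27887117 -0.56479233]
[[0.507, 0.0322, 0.0717], [0.5022, 0.0512, 0.0703], [0.4972, 0.0702, 0.0701], [0.4925, 0.092, 0.0675], [0.4873, 0.1111, 0.0694], [0.5588, 0.0875, 0.065]]
0 476 [ 0.56226683 -0.08425927  0.11913848]
1 297 [0.49763834 0.24384906 0.07975439]
2 736 [0.44167424 0.38039287 0.01600445]
```

View pics/shut.png

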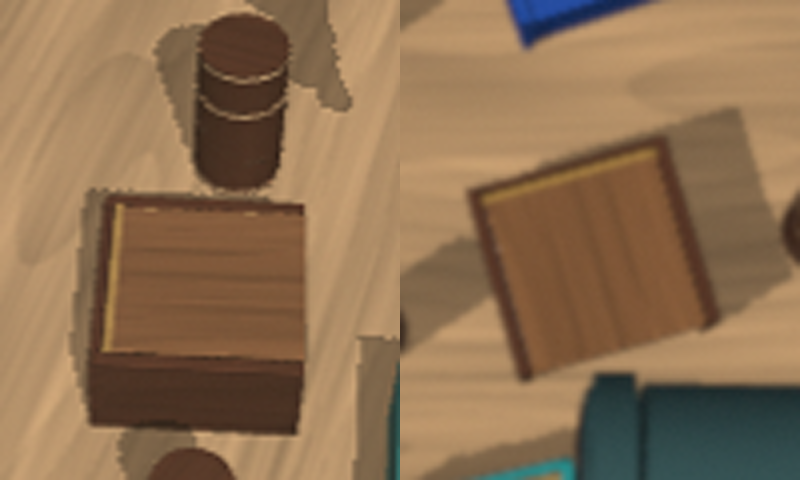

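The cover has stayed flush for over a second since I let go, and nothing is touching it. Handing in.

```bash
python3 -c "
from station import ctrl
print(ctrl.job_done())"
```

```text
the job is handed in; nothing more can be done
None
```

The dust extractor job is done and handed in at about 13.6 s of the 51 s allowed; the hand-in reported no verdict.

- **Opening:** I pressed the brown box's cover in to its stop (17 N), let go, and it sprang fully open.
- **Button:** I pressed the smaller button, on the tall caddy's side, until it bottomed out. The fingertips reached z = 46 mm, which is about 6 mm of travel, at 4 N and then 14 N. The fingers were clear of the larger button throughout.
- **Closing:** I swung the cover shut from behind and pressed it to the stop (12.5 N, same depth as the first press), then let go.

**Last checks:**
- More than a second after release, both pictures showed the cover flush. Depth readings on it were 65–72 mm, against 68.5 mm nominal.
- The caddies had not moved (under 1 mm sideways).
- The brush's measured centre read 9 mm off in y. I put this down to noisy outline points, because the arm never went near it, but I did not re-check it.
- The wrist force was about zero and nothing was touching the arm.
- With the cover shut, I could not see that the buttons had sprung back out.

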